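Take the left-hand nut off the turntable spindle

TASK

The round aluminium nut on the display turntable's spindle has a left-hand thread: turn it clockwise (seen from above), letting it climb its thread by feel without forcing it, and lift it off once its engraved line has come round to the broken line engraved on the platter, where it is free. Set it down flat in the middle of the grey tray with its engraved face up, without dropping it, and leave the lenses and everything else where they are.

Things in the scene. Friction and masses are not known exactly. Their poses are not given: they have to be found in the camera images.
- turntable: Locked display turntable, fixed: white platter 270 mm across, top at z = 34 mm, with an aluminium boss (42 mm across, top at 58 mm) and steel spindle in its middle. Origin: underside centre. x axis points along the unbroken engraved line, z up. Three lenses stand around the spindle, leaving a clear circle about 65 mm in radius round its axis.
- spindle_top (a point): Top of the steel spindle, on its axis, 87 mm above the turntable's underside. Two-start left-hand thread: going clockwise it first runs level, then climbs 8 to 9 mm in all. Where the climb begins is not marked and differs by up to 0.4 rad, so follow it by feel. Up-and-down play 1.5 to 2 mm.
- free_mark (a point): Middle of the broken line engraved on the platter, 48 mm from the spindle axis, 2.95 rad clockwise of the unbroken line. With the nut's line here its two lugs are out of the thread; the nut then lifts straight off by 30 mm. Turning up to 0.2 rad past does no harm.
- nut: Round knurled aluminium nut, 46 mm across, 24 mm high, about 70 g, open ring (bore 28 mm, about 1.2 mm sideways play on the spindle). Origin: underside centre, z up. x points along its engraved line. Screwed home its underside is 61 mm above the turntable's and its line 0.44 to 0.66 rad clockwise of the unbroken line. The thread is spoiled by over 12 N, up, down or sideways.
- nut_line (a point): Engraved radial line on the nut's top face: its middle, 18.6 mm from the nut's axis and 24 mm above its underside.
- tray: Fixed open grey tray, 160 by 160 mm outside, 22 mm high, wall 4 mm, floor about 4 mm thick. Origin: underside centre, z up.
- lens0: Black camera lens 58 mm across, 46 mm high, standing on the platter about 102 mm from the spindle. Origin: underside centre. Leave it alone.
- lens1: Black camera lens 58 mm across, 50 mm high, standing on the platter about 102 mm from the spindle. Origin: underside centre. Leave it alone.
- lens2: Black camera lens 58 mm across, 54 mm high, standing on the platter about 102 mm from the spindle. Origin: underside centre. Leave it alone.
- blower: Red silicone air blower standing upright, 58 mm across, 105 mm high. Origin: underside centre. Leave it alone.
- battery_box: White plastic battery box, 60 by 90 by 28 mm high. Origin: underside centre. Leave it alone.
- qr_plate: Aluminium quick-release plate lying flat, 50 by 38 by 9 mm. Origin: underside centre. Leave it alone.
- filter_case: Flat round grey filter case, 76 mm across, 16 mm high. Origin: underside centre. Leave it alone.
Things that resemble listed ones, but are neither listed nor needed, are in the scene too. Leave any pink look-alike of the nut alone.

How it is judged (in metres and radians):
On the way:
1. the nut is off: lifted clear over the top of the spindle (z of nut in the frame of turntable above 0.09 m and contact force between the fingers and nut above 1 N), for 0.1 s.
At the end, for the whole second after the job is handed in: The nut lies flat on the tray's floor, engraved face up (axis within 0.12 rad of vertical, underside within 9 mm of the tray's underside plane), its centre within 52 mm of the tray's centre, at rest and released (horizontal distance between nut and tray below 0.052 m and z of nut in the frame of tray below 0.009 m and angle between nut's own z axis and vertical below 0.12 rad and linear speed of nut below 0.02 m/s and contact force between the fingers and nut below 0.05 N); the robot touches nothing.
It fails at once if the nut is forced on its thread: more than 12 N between nut and turntable (contact force between nut and turntable above 12 N).
It fails at once if the nut is dropped: out of the fingers and moving faster than 0.7 m/s (contact force between the fingers and nut below 0.05 N and linear speed of nut above 0.7 m/s).
It fails at once if a lens is shifted by more than 10 mm or tipped (distance of any of lens0, lens1, lens2 from where it was at the start of the episode above 0.01 m or angle between any of lens0, lens1, lens2's own z axis and vertical above 0.2 rad).
It fails at once if another thing on the shelf is shifted by more than 20 mm (distance of any of blower, battery_box, qr_plate, filter_case from where it was at the start of the episode above 0.02 m).
It also fails if it takes over 72 s, if anything falls off the work surface, if the arm or the gripper's body presses on something with over 40 N, if the wrist force passes 120 N, or if a joint passes its speed limit or range.

ROBOT

A 6-joint arm with a two-finger parallel gripper is mounted at the origin on the work surface. World frame = base frame: x ahead of the robot, y to its left, z up, the work surface at z = 0. Lengths are in mm, angles in rad, forces in N, time in s.
With the tool pointing down it reaches from about 300 to 775 mm from the base axis. Payload 14.6 kg.
Tool frame: the origin (TCP) lies between the finger pads; the fingertips stand manip.tip_reach ahead of it and the grasp point (between the pads) lies 5 mm behind it (manip.tip_reach is the distance from the TCP to the fingertips, in mm); z points along the fingers, y is the line along which they close (so a half turn about z gives the same grasp; the last joint's range is limited). The gripper opens to 94 mm and grips with 3 to 60 N. Pads are 16 mm wide; open, the fingers measure 119 mm over their backs; the gripper's body (75 mm by 177 mm) begins 78 mm behind the grasp point.
Start: joints at [-1.167, 0.3, 1.521, -0, 1.321, -0.067], TCP at [249.471, -490.156, 219.446] pointing down, gripper open.
Joint ranges: [-3.03, 3.03], [-0.79, 2.21], [0.23, 2.52], [-1.04, 4.18], [0, 3.07], [-2.55, 2.55]. Speed limits (rad/s): [2.22, 2.22, 2.57, 3.14, 3.14, 3.14].

INTERFACE

Orientations are given as [roll, pitch, yaw] about the fixed x, y, z axes, in that order (R = Rz(yaw) Ry(pitch) Rx(roll)).
In Python, from cell import manip gives the robot as it stands. The module is installed in compiled form; this text tells all that it offers.
- The arm moves only by the shell command python3 -m creep 'ROWS' [FORCE]. ROWS is JSON, a list of rows, each a list of 3 entries, a list of its own where there are three numbers: the opening, from -1 (shut) to 1 (fully open), then the shift along the tool's x, y, z in cm, then the turn about the tool's z in units of 5 degrees (1.0 is 5 degrees). In form: [[grip, [tx, ty, tz], roll], ...]. A call has 1 to 12 rows; each row is the pose to reach, as a shift and turn from the pose commanded when the call began, along the tool's axes at that moment; what a row does not reach only later rows make up. A row lasts 1/10 s, in which the tool goes at most 50 mm and 8.59 degrees, less where a joint would pass 70% of its speed; a pose out of reach is approached as far as the arm can. A call with a gripper value outside its range is refused whole. The fingers move at their own pace and stop on an object; FORCE is the grip in N (left out, the last holds). Time passes only in rows, so rows that repeat a pose let the fingers close. It gives the time, the measured TCP pose, the force, the opening and the grip force at its end, in the units of the state.
- manip.read_state(): the state, without advancing time (a new reading comes with each control period).
- manip.camera(name): name is "scene" or "top"; returns the picture (480x640x3 uint8, red, green, blue); there is no depth.
- manip.camera_params(name): a dict with "fovy" (degrees; the focal length in pixels is half the picture's height over the tangent of half this angle, whatever the lens; pixels are square), "cx", "cy" (the principal point, pixels), "k1" (the pictures are not rectified: a ray, as slopes to the right and down, at radius r is drawn at 1 + k1 r^2 times it, then the intrinsics apply), "origin" and "attitude" of the camera in the world. Camera axes: x right, y down, z forward; pixel columns grow to the right and rows downward; lengths in mm; the calibration is good to about 2 mm. A picture is of the moment at which its call begins. camera_params takes no time and is no camera call.
- manip.sign_off(): hands the job in; it is judged then, once.
The state is a dict: "clock": time; "joints": joint angles; "qd": joint speeds; "effort": joint torques, N m; "eef_pos": TCP position; "eef_rot": TCP orientation; "wrist_force": force on the tool from outside, world axes, zero at the start; "moment": the same for the moment, N m; "finger_gap": finger opening in mm; "finger_force": force on a finger pad.
Only numpy, scipy, OpenCV 4.12 (cv2) and the standard library are available. Lean on these libraries where they do the work, as an engineer would, in place of code of your own. Each camera call takes 0.05 s, during which the arm holds its last target. There are 200 camera calls.

## Working session

There is one attempt and no reset: what is moved stays moved. The work goes in short steps, Python scripts to look and compute and a shell command to move; the robot and the scene stay as the last step left them, time stands still between calls to the robot, and variables do not carry over. Pictures are saved under pics/ and viewed, at most 10 in all, crops included, and the job is handed in when it is done.

```bash
mkdir -p pics
python3 - <<'E'
from cell import manip
import cv2
for n in("top","scene"):
    cv2.imwrite(f"pics/{n}0.png",manip.camera(n)[:,:,::-1]); print(n,manip.camera_params(n))
print(manip.tip_reach,manip.read_state())
E
```

```text
top {'fovy': 55.68535574965598, 'cx': 319.5062724308364, 'cy': 237.9086264308794, 'k1': -0.07226422386760067, 'origin': array([ 502.82048739,   16.54121713, 1071.5303305 ]), 'attitude': array([-3.05250901, -0.01710577, -1.54434132])}
scene {'fovy': 51.68252898735304, 'cx': 316.01366868068754, 'cy': 237.13393811609205, 'k1': 0.03434596434251997, 'origin': array([842.10735541, 502.52473839, 931.87360597]), 'attitude': array([-2.53833158,  0.00273821,  2.63558812])}
14.0 {'clock': 0.1, 'joints': array([-1.16657084e+00,  3.00385378e-01,  1.52151181e+00,  1.64327026e-05,
        1.32070319e+00, -6.66182694e-02]), 'qd': array([ 0.00020668, -0.00113881,  0.00033015,  0.00026065, -0.00160094,
        0.00187974]), 'effort': array([ 5.41084148e-05, -5.32648408e+01, -3.53283942e+01,  7.09218462e-02,
        2.34803790e-02, -5.32372644e-05]), 'eef_pos': array([ 249.40680405, -489.95429896,  218.96264713]), 'eef_rot': array([-3.14058822e+00, -8.29654963e-05,  4.70839637e-01]), 'wrist_force': array([-0.43058505, -0.8661309 ,  0.26761898]), 'moment': array([-0.00060365,  0.03770416, -0.01307479]), 'finger_force': 0.0, 'finger_gap': 94.01517663210318}
```

View pics/top0.png

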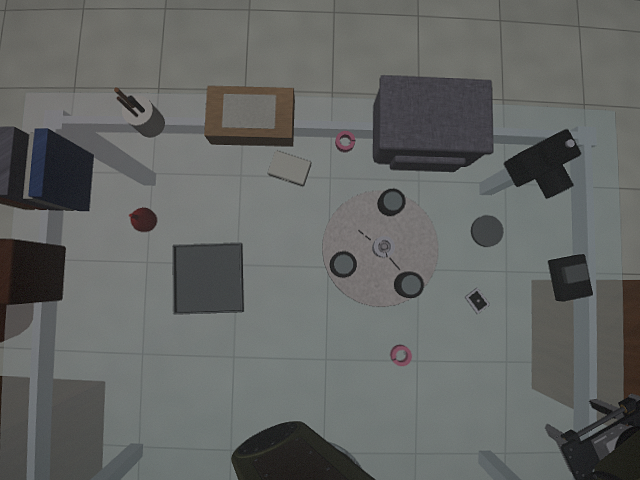

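View pics/scene0.png

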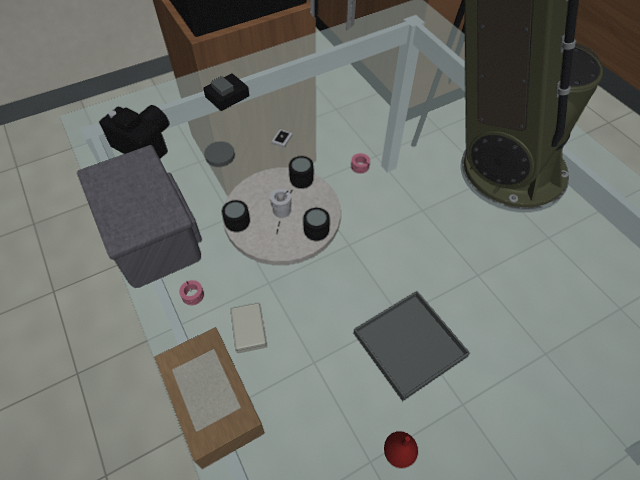

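The top view shows the turntable at about (381,248) with the aluminium nut on its spindle. The lenses are at (391,202), (343,264) and (409,285), and the tray is at (208,278). The ring candidates are aluminium at (384,247) and pink at (345,141) and (401,355). The aluminium one on the spindle fits the description. I'll confirm that in an enlarged crop.

```bash
cat > h.py <<'E'
import numpy as np, cv2
from cell import manip
from scipy.spatial.transform import Rotation as R
def K(n):
    p=manip.camera_params(n); f=240/np.tan(np.radians(p['fovy']/2))
    return p,np.array([[f,0,p['cx']],[0,f,p['cy']],[0,0,1.]]),np.array([p['k1'],0,0,0,0])
def proj(n,X):
    p,k,d=K(n); M=R.from_euler('xyz',p['attitude']).as_matrix()
    X=np.atleast_2d(np.array(X,float)); c=(X-p['origin'])@M
    return cv2.projectPoints(c,np.zeros(3),np.zeros(3),k,d)[0][:,0]
def back(n,uv,z):
    p,k,d=K(n); M=R.from_euler('xyz',p['attitude']).as_matrix()
    r=cv2.undistortPoints(np.array(uv,float).reshape(-1,1,2),k,d)[:,0]
    v=np.c_[r,np.ones(len(r))]@M.T
    return p['origin']+v*((z-p['origin'][2])/v[:,2])[:,None]
def crop(img,x,y,w,h,s): return cv2.resize(img[y:y+h,x:x+w],None,fx=s,fy=s,interpolation=cv2.INTER_CUBIC)
E
python3 - <<'E'
from h import *
a=cv2.imread("pics/top0.png")
cv2.imwrite("pics/c1.png",crop(a,320,187,120,120,5))
b=cv2.imread("pics/scene0.png")
cv2.imwrite("pics/c2.png",crop(b,215,150,130,110,6)[:600])
E
```

```text
(no output)
```

View pics/c1.png

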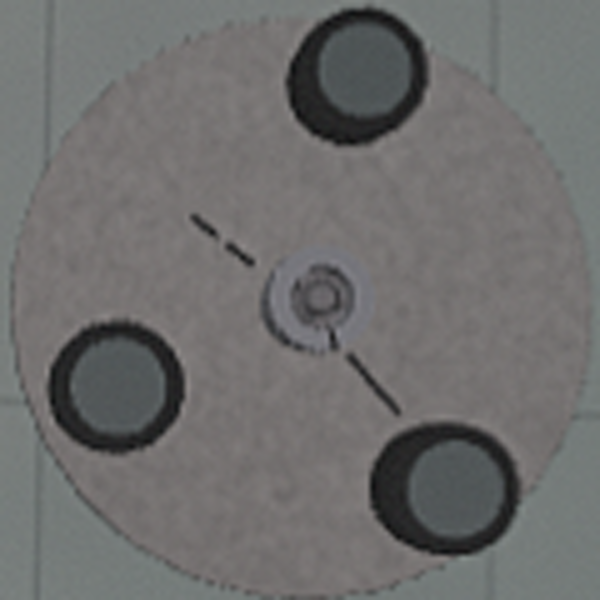

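View pics/c2.png

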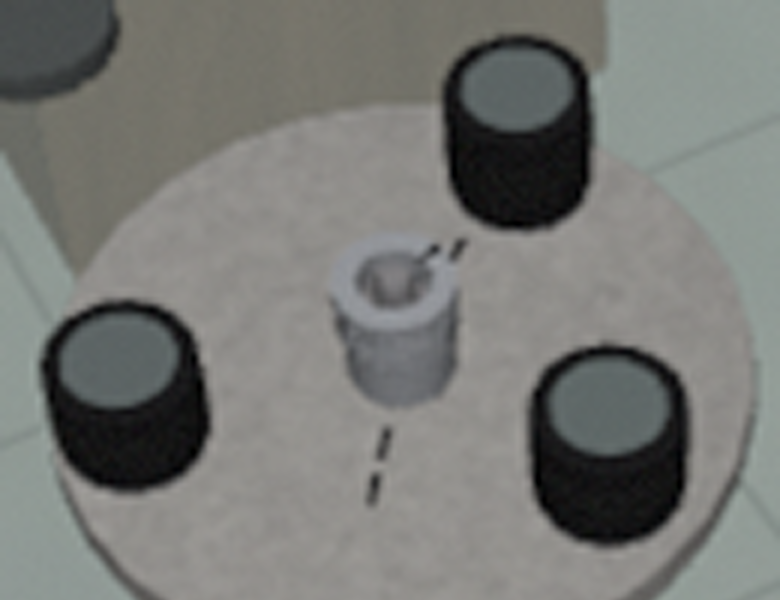

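Confirmed: the aluminium nut sits on the spindle in the crop at (318,299). Its line runs (329,325)-(336,350), the unbroken line (347,353)-(400,414), and the broken line (192,214)-(252,265). Both pink rings lie on the table.

```bash
cat > loc.py <<'E'
from h import *
T=lambda P:[(320+(x+.5)/5-.5,187+(y+.5)/5-.5) for x,y in P]
S=lambda P:[(215+(x+.5)/6-.5,150+(y+.5)/6-.5) for x,y in P]
print("platter edge ctr",back('top',T([(13,306),(588,306),(300,15),(300,597)]),34))
print("nut top ctr top cam",back('top',T([(318,298),(320,297)]),85), "scene",back('scene',S([(395,283)]),85))
u=back('top',T([(347,353),(400,414)]),34);b=back('top',T([(192,214),(252,265)]),34);l=back('top',T([(329,325),(336,350)]),85)
print("unb",u,"brk",b,"nl",l)
u2=back('scene',S([(451,257),(466,241)]),34);b2=back('scene',S([(390,429),(371,503)]),34);l2=back('scene',S([(414,265),(440,243)]),85)
print("scene unb",u2,"brk",b2,"nl",l2)
print("tray",back('top',[(173,244),(242,242),(244,312),(174,313)],22).round(),back('top',[(173,244),(242,242),(244,312),(174,313)],22).mean(0))
print("traysc",back('scene',[(354,331),(417,292),(468,353),(403,399)],22).round(),back('scene',[(354,331),(417,292),(468,353),(403,399)],22).mean(0))
print("lens",back('top',T([(365,70),(117,386),(456,489)]),80))
print("blower", back('top',[(144,219)],60))
E
python3 loc.py
```

```text
platter edge ctr [[ 573.39542199   -5.5151613    34.        ]
 [ 580.61925449 -271.16340183   34.        ]
 [ 712.58059523 -135.45389333   34.        ]
 [ 444.3552896  -139.49178346   34.        ]]
nut top ctr top cam [[ 577.07805712 -137.61563265   85.        ]
 [ 577.54010975 -138.48784364   85.        ]] scene [[ 577.47308576 -141.28337788   85.        ]]
unb [[ 555.98341135 -159.32935986   34.        ]
 [ 528.65344199 -184.16069891   34.        ]] brk [[ 618.07404057  -86.79338893   34.        ]
 [ 595.28938291 -114.88533735   34.        ]] nl [[ 565.39259527 -142.61358173   85.        ]
 [ 554.55248577 -145.83964001   85.        ]]
scene unb [[ 536.53436318 -181.09982044   34.        ]
 [ 527.6633836  -185.46246525   34.        ]] brk [[ 594.81861727 -117.97128209   34.        ]
 [ 616.12666965  -91.05633795   34.        ]] nl [[ 567.53598084 -145.50236097   85.        ]
 [ 554.37298588 -150.20885102   85.        ]]
tray [[573. 341.  22.]
 [582. 180.  22.]
 [422. 169.  22.]
 [415. 330.  22.]] [498.13560653 255.15490965  22.        ]
traysc [[584. 186.  22.]
 [425. 175.  22.]
 [417. 329.  22.]
 [575. 341.  22.]] [500.28747607 257.83259831  22.        ]
lens [[ 679.43499972 -158.01678637   80.        ]
 [ 536.52552216  -50.84608348   80.        ]
 [ 495.36384421 -200.36705039   80.        ]]
blower [[625.31362174 398.24747268  60.        ]]
```

```bash
cat > go.py <<'E'
# usage: python3 go.py x y z [yaw] -> shift in cm along present tool axes, roll units
import sys; from h import *
s=manip.read_state(); t=np.array(list(map(float,sys.argv[1:4])))
Rm=R.from_euler('xyz',s['eef_rot']).as_matrix()
print("shift cm",((t-s['eef_pos'])@Rm/10).round(2),"yaw",s['eef_rot'][2].round(3),"j6",s['joints'][5].round(3))
if len(sys.argv)>4: print("roll",np.degrees(s['eef_rot'][2]-float(sys.argv[4]))/5)
E
python3 -m creep '[[0.5,[45.15,-16.4,5],-24.7],[0.5,[45.15,-16.4,5],-24.7],[0.5,[45.15,-16.4,5],-24.7],[0.5,[45.15,-16.4,5],-24.7],[0.5,[45.15,-16.4,5],-24.7],[0.5,[45.15,-16.4,5],-24.7],[0.5,[45.15,-16.4,5],-24.7],[0.5,[45.15,-16.4,5],-24.7],[0.5,[45.15,-16.4,5],-24.7],[0.5,[45.15,-16.4,5],-24.7],[0.5,[45.15,-16.4,5],-24.7],[0.5,[45.15,-16.4,5],-24.7]]' 4; python3 go.py 577.3 -139 150 2.63
```

```text
clock: 1.3
eef_pos: [577.7, -138.1, 168.6]
eef_rot: [-3.141, -0.001, 2.279]
wrist_force: [0.5, 0.3, 0.2]
finger_gap: 70.5
finger_force: 0.0
shift cm [-0.05 -0.09  1.86] yaw 2.279 j6 -1.004
roll -4.023902586001351
```

```bash
python3 -m creep '[[0.5,[-0.05,-0.09,3],-2],[0.5,[-0.05,-0.09,5],-4],[0.5,[-0.05,-0.09,5.8],-4],[0.5,[-0.05,-0.09,5.8],-4],[0.5,[-0.05,-0.09,5.8],-4],[0.5,[-0.05,-0.09,5.8],-4]]' ; python3 go.py 577.3 -139 71 2.63
python3 - <<'E'
from h import *
a=manip.camera('top')[:,:,::-1]; b=manip.camera('scene')[:,:,::-1]
cv2.imwrite("pics/m1.png",np.hstack([crop(a,340,200,80,100,5),crop(b,240,140,80,100,5)]))
E
```

```text
clock: 1.9
eef_pos: [577.4, -140.3, 112.2]
eef_rot: [3.141, 0.001, 2.618]
wrist_force: [0.4, -0.5, -0.1]
finger_gap: 70.3
finger_force: 0.0
shift cm [0.08 0.1  4.12] yaw 2.618 j6 -1.348
roll -0.1326293516405384
```

View pics/m1.png

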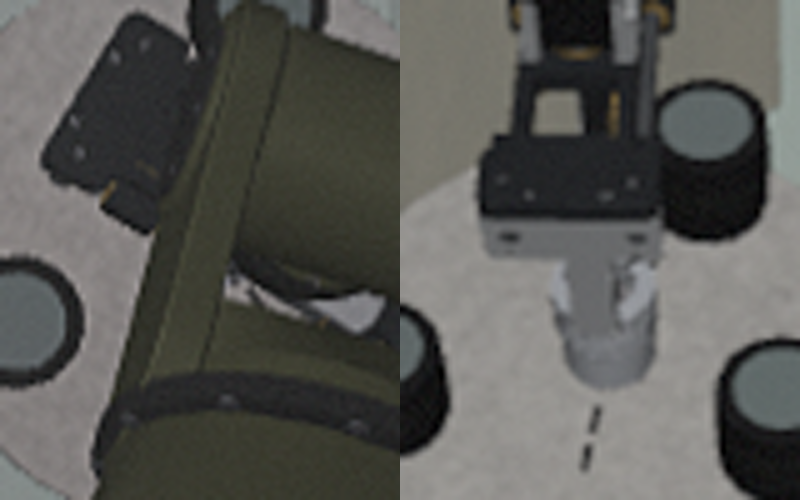

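In the scene view the nut sits between the fingers, clear of the lenses. I'll descend and close gently.

```bash
python3 -m creep '[[0.5,[0.06,0.08,1.2],0],[0.5,[0.08,0.1,2.4],0],[0.5,[0.08,0.1,3.4],0],[0.5,[0.08,0.1,3.8],0],[0.5,[0.08,0.1,3.8],0],[0.5,[0.08,0.1,3.8],0]]' 
python3 -m creep '[[0.2,[0,0,0],0],[0.1,[0,0,0],0],[0,[0,0,0],0],[-0.1,[0,0,0],0],[-0.1,[0,0,0],0],[-0.1,[0,0,0],0],[-0.1,[0,0,0],0],[-0.1,[0,0,0],0]]' 4;  python3 go.py 577.3 -139 74 2.63
```

```text
clock: 2.6
eef_pos: [577.0, -138.9, 73.6]
eef_rot: [3.142, 0.0, 2.62]
wrist_force: [0.1, 0.9, -0.2]
finger_gap: 70.5
finger_force: 0.0
clock: 3.4
eef_pos: [577.0, -138.9, 73.5]
eef_rot: [3.142, 0.0, 2.62]
wrist_force: [0.1, 0.8, 1.8]
finger_gap: 46.2
finger_force: 4.0
shift cm [-0.03  0.01 -0.05] yaw 2.62 j6 -1.347
roll -0.11623358512216968
```

```bash
python3 -m creep '[[-0.2,[0,0,-0.05],0],[-0.2,[0,0,-0.05],0],[-0.2,[0,0,-0.05],0]]' 6
python3 -m creep '[[-0.2,[0,0,0],0.6],[-0.2,[0,0,0],1.2],[-0.2,[0,0,0],2],[-0.2,[0,0,0],2]]'
python3 -m creep '[[-0.2,[0,0,0],0.6],[-0.2,[0,0,0],1.2],[-0.2,[0,0,0],2],[-0.2,[0,0,0],2]]'; python3 -c "
from h import *
print(manip.read_state()['moment'])"
```

```text
clock: 3.7
eef_pos: [576.8, -138.9, 73.8]
eef_rot: [-3.141, -0.0, 2.62]
wrist_force: [-0.2, -1.0, -1.6]
finger_gap: 46.5
finger_force: 6.0
clock: 4.1
eef_pos: [576.8, -138.9, 73.8]
eef_rot: [-3.141, -0.0, 2.444]
wrist_force: [-0.7, -0.1, -1.2]
finger_gap: 46.5
finger_force: 6.0
clock: 4.5
eef_pos: [576.8, -138.9, 73.9]
eef_rot: [-3.141, -0.0, 2.271]
wrist_force: [-1.0, -0.3, -0.1]
finger_gap: 46.2
finger_force: 6.0
[-0.01148664 -0.10914462 -0.02671626]
```

```bash
python3 -m creep '[[-0.2,[0,0,0],0.6],[-0.2,[0,0,0],1.2],[-0.2,[0,0,0],1.2]]'; 
python3 -m creep '[[-0.2,[0,0,0],0.6],[-0.2,[0,0,0],1.2],[-0.2,[0,0,0],1.2]]'
```

```text
clock: 4.8
eef_pos: [576.9, -138.9, 73.9]
eef_rot: [3.142, -0.0, 2.168]
wrist_force: [-0.2, 0.1, -0.3]
finger_gap: 46.3
finger_force: 6.0
clock: 5.1
eef_pos: [577.1, -138.7, 74.2]
eef_rot: [3.141, 0.0, 2.064]
wrist_force: [-0.1, 1.5, 0.8]
finger_gap: 45.9
finger_force: 6.0
```

```bash
python3 -m creep '[[-0.2,[0,0,0],0.6],[-0.2,[0,0,0],1],[-0.2,[0,0,0],1]]'
```

```text
clock: 5.4
eef_pos: [577.3, -138.7, 74.4]
eef_rot: [3.141, 0.0, 1.977]
wrist_force: [1.2, 3.1, 2.6]
finger_gap: 46.1
finger_force: 6.0
```

```bash
python3 -m creep '[[-0.2,[0,0,0],0.6],[-0.2,[0,0,0],1],[-0.2,[0,0,0],1]]'
```

```text
clock: 5.7
eef_pos: [577.5, -138.7, 74.6]
eef_rot: [3.14, 0.0, 1.89]
wrist_force: [2.4, 3.3, 6.4]
finger_gap: 45.9
finger_force: 6.0
```

```bash
python3 -m creep '[[-0.2,[0.02,0.03,-0.06],0],[-0.2,[0.02,0.03,-0.12],0],[-0.2,[0.02,0.03,-0.12],0],[-0.2,[0.02,0.03,-0.12],0]]'
```

```text
clock: 6.1
eef_pos: [577.1, -138.7, 75.1]
eef_rot: [-3.142, -0.0, 1.887]
wrist_force: [1.3, 1.1, 1.0]
finger_gap: 46.1
finger_force: 6.0
```

```bash
python3 -m creep '[[-0.2,[0,0,-0.04],0.6],[-0.2,[0,0,-0.08],1.2],[-0.2,[0,0,-0.08],1.2]]'
```

```text
clock: 6.4
eef_pos: [577.0, -138.7, 75.8]
eef_rot: [-3.141, -0.0, 1.782]
wrist_force: [0.5, -0.3, 0.9]
finger_gap: 46.5
finger_force: 6.0
```

```bash
python3 -m creep '[[-0.2,[0,0,-0.03],0.6],[-0.2,[0,0,-0.06],1.2],[-0.2,[0,0,-0.06],1.2]]'
```

```text
clock: 6.7
eef_pos: [577.0, -138.7, 76.5]
eef_rot: [-3.141, -0.0, 1.678]
wrist_force: [0.3, 0.9, 1.3]
finger_gap: 46.5
finger_force: 6.0
```

```bash
python3 -m creep '[[-0.2,[0,0,-0.03],0.6],[-0.2,[0,0,-0.06],1.2],[-0.2,[0,0,-0.06],1.2]]'
```

```text
clock: 7.0
eef_pos: [577.0, -138.7, 77.0]
eef_rot: [-3.141, 0.0, 1.574]
wrist_force: [0.1, -0.0, 1.2]
finger_gap: 46.3
finger_force: 6.0
```

```bash
python3 -m creep '[[-0.2,[0,0,-0.03],0.6],[-0.2,[0,0,-0.06],1.2],[-0.2,[0,0,-0.06],1.2]]'
```

```text
clock: 7.3
eef_pos: [577.0, -138.7, 77.7]
eef_rot: [-3.141, 0.0, 1.47]
wrist_force: [0.4, 0.1, 0.5]
finger_gap: 45.9
finger_force: 6.0
```

```bash
python3 -m creep '[[-0.2,[0,0,-0.03],0.6],[-0.2,[0,0,-0.05],1.2],[-0.2,[0,0,-0.05],1.2]]'
```

```text
clock: 7.6
eef_pos: [577.1, -138.7, 78.2]
eef_rot: [-3.141, 0.0, 1.366]
wrist_force: [0.6, -0.0, 0.6]
finger_gap: 46.2
finger_force: 6.0
```

```bash
python3 -m creep '[[-0.2,[0,0,-0.025],0.6],[-0.2,[0,0,-0.05],1.2],[-0.2,[0,0,-0.05],1.2]]'
```

```text
clock: 7.9
eef_pos: [577.1, -138.6, 78.7]
eef_rot: [3.142, 0.0, 1.261]
wrist_force: [1.5, 0.9, 0.2]
finger_gap: 46.4
finger_force: 6.0
```

```bash
python3 -m creep '[[-0.2,[0,0,-0.02],0.6],[-0.2,[0,0,-0.04],1.2],[-0.2,[0,0,-0.04],1.2]]'
```

```text
clock: 8.2
eef_pos: [577.2, -138.7, 79.2]
eef_rot: [3.141, -0.0, 1.157]
wrist_force: [1.3, -0.3, 1.2]
finger_gap: 46.1
finger_force: 6.0
```

```bash
python3 -m creep '[[-0.2,[0,0,-0.02],0.6],[-0.2,[0,0,-0.04],1.2],[-0.2,[0,0,-0.04],1.2]]'
```

```text
clock: 8.5
eef_pos: [577.3, -138.7, 79.7]
eef_rot: [3.141, -0.0, 1.052]
wrist_force: [2.9, 0.4, 0.9]
finger_gap: 46.3
finger_force: 6.0
```

```bash
python3 -m creep '[[-0.2,[0.01,0.02,-0.025],0.6],[-0.2,[0.01,0.02,-0.045],1.2],[-0.2,[0.01,0.02,-0.045],1.2]]'
```

```text
clock: 8.8
eef_pos: [577.5, -138.7, 80.1]
eef_rot: [3.141, -0.0, 0.947]
wrist_force: [2.9, -0.5, 2.2]
finger_gap: 46.2
finger_force: 6.0
```

```bash
python3 -m creep '[[-0.2,[0,0,-0.025],0.6],[-0.2,[0,0,-0.045],1.2],[-0.2,[0,0,-0.045],1.2]]'
```

```text
clock: 9.1
eef_pos: [577.6, -138.7, 80.7]
eef_rot: [3.141, -0.0, 0.843]
wrist_force: [3.9, 0.7, 2.7]
finger_gap: 47.0
finger_force: 6.0
```

```bash
python3 -m creep '[[-0.2,[0,0,-0.02],0.6],[-0.2,[0,0,-0.045],1.2],[-0.2,[0,0,-0.045],1.2]]'
```

```text
clock: 9.4
eef_pos: [577.7, -138.7, 81.1]
eef_rot: [3.141, -0.001, 0.738]
wrist_force: [5.2, -0.9, 2.1]
finger_gap: 46.2
finger_force: 6.0
```

```bash
python3 -m creep '[[-0.2,[0.02,0.02,-0.02],0],[-0.2,[0.04,0.04,-0.03],0],[-0.2,[0.04,0.04,-0.03],0],[-0.2,[0.04,0.04,-0.03],0]]'
```

```text
clock: 9.8
eef_pos: [577.8, -138.7, 81.2]
eef_rot: [-3.141, 0.0, 0.736]
wrist_force: [2.5, -0.8, 0.7]
finger_gap: 46.1
finger_force: 6.0
```

```bash
python3 -m creep '[[-0.2,[0.01,0.02,-0.025],0.6],[-0.2,[0.02,0.02,-0.05],1.2],[-0.2,[0.02,0.02,-0.05],1.2]]'
```

```text
clock: 10.1
eef_pos: [578.0, -138.7, 81.5]
eef_rot: [-3.141, 0.001, 0.63]
wrist_force: [1.6, -0.8, 1.3]
finger_gap: 46.3
finger_force: 6.0
```

```bash
python3 -m creep '[[-0.2,[0,0,-0.02],0.6],[-0.2,[0,0,-0.04],1.2],[-0.2,[0,0,-0.04],1.2]]'
```

```text
clock: 10.4
eef_pos: [578.0, -138.6, 81.9]
eef_rot: [-3.141, 0.0, 0.526]
wrist_force: [1.8, -0.6, 0.2]
finger_gap: 46.2
finger_force: 6.0
```

```bash
python3 -m creep '[[-0.2,[0,0,-0.02],0.6],[-0.2,[0,0,-0.04],1.2],[-0.2,[0,0,-0.04],1.2]]'
```

```text
clock: 10.7
eef_pos: [578.1, -138.6, 82.3]
eef_rot: [-3.141, 0.0, 0.422]
wrist_force: [3.3, -0.4, -1.7]
finger_gap: 46.1
finger_force: 6.0
```

```bash
python3 -m creep '[[-0.2,[0.02,0.01,0.0],0.5],[-0.2,[0.03,0.01,0],1],[-0.2,[0.03,0.01,0],1]]'
```

```text
clock: 11.0
eef_pos: [578.3, -138.6, 82.3]
eef_rot: [-3.141, 0.001, 0.336]
wrist_force: [1.4, 0.7, -0.1]
finger_gap: 46.3
finger_force: 6.0
```

```bash
python3 -m creep '[[-0.2,[0,0,0.0],0.5],[-0.2,[0,0,0],1],[-0.2,[0,0,0],1]]'
python3 - <<'E'
from h import *
b=manip.camera('scene')[:,:,::-1]
cv2.imwrite("pics/m2.png",crop(b,250,170,70,70,8))
print(proj('scene',[[577.3,-139,93.5],[577.3+23*.6,-139+23*.8,93.5],[577.3+14*.6,-139+14*.8,93.5]]))
E
```

```text
clock: 11.3
eef_pos: [578.4, -138.7, 82.4]
eef_rot: [-3.141, 0.0, 0.249]
wrist_force: [1.5, -0.6, -0.3]
finger_gap: 46.1
finger_force: 6.0
[[280.71580929 194.95847906]
 [278.82946462 203.15569923]
 [279.57305971 199.92482479]]
```

View pics/m2.png

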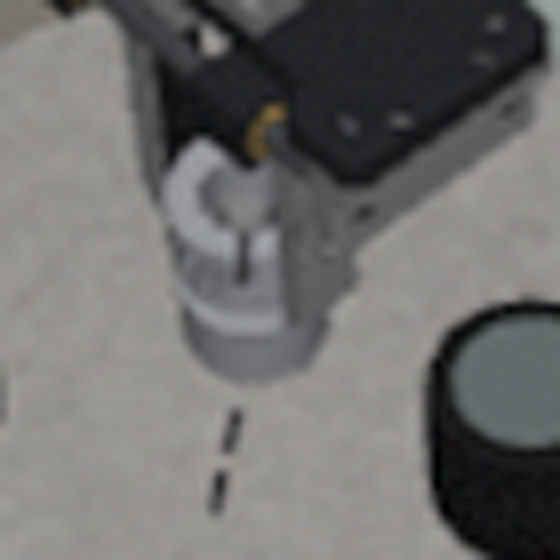

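The nut's line shows in the scene crop at about x=243, y=232-282, and the broken line at (239,408)-(215,510). It is nearly aligned, with a little clockwise turn left.

```bash
python3 - <<'E'
from h import *
f=lambda P:[(250+(x+.5)/8-.5,170+(y+.5)/8-.5) for x,y in P]
c=np.array([578.2,-139.2])
for z,P in((93.7,[(243,236),(243,248),(243,256)]),(34,[(239,408),(215,510)])):
    for q in back('scene',f(P),z): d=q[:2]-c; print(z,q.round(1),np.hypot(*d).round(1),np.arctan2(d[1],d[0]).round(3))
E
python3 -m creep '[[-0.2,[0.01,0,0.0],0.5],[-0.2,[0.01,0,0],1],[-0.2,[0.01,0,0],1]]'
```

```text
93.7 [ 584.  -129.4   93.7] 11.4 1.036
93.7 [ 585.9 -125.7   93.7] 15.5 1.055
93.7 [ 587.1 -123.2   93.7] 18.3 1.063
34 [ 594.5 -119.4   34. ] 25.6 0.883
34 [616.  -91.3  34. ] 61.0 0.903
clock: 11.65
eef_pos: [578.5, -138.6, 82.4]
eef_rot: [-3.142, 0.0, 0.161]
wrist_force: [-0.0, -0.9, -0.6]
finger_gap: 46.1
finger_force: 6.0
```

```bash
python3 -m creep '[[-0.2,[0,0,0.0],0.7],[-0.2,[0,0,0],1.4],[-0.2,[0,0,0],1.4]]'
python3 -m creep '[[-0.2,[0,0,-0.05],0],[-0.2,[0,0,-0.1],0],[-0.2,[0,0,-0.1],0]]'
```

```text
clock: 11.95
eef_pos: [578.6, -138.7, 82.5]
eef_rot: [3.141, -0.0, 0.039]
wrist_force: [1.6, -1.4, -1.2]
finger_gap: 46.6
finger_force: 6.0
clock: 12.25
eef_pos: [578.6, -138.7, 83.5]
eef_rot: [3.141, 0.0, 0.038]
wrist_force: [2.1, -1.5, -1.6]
finger_gap: 46.1
finger_force: 6.0
```

```bash
python3 -m creep '[[-0.2,[0,0,-0.05],0],[-0.2,[0,0,-0.08],0],[-0.2,[0,0,-0.08],0]]'
```

```text
clock: 12.55
eef_pos: [578.6, -138.7, 84.3]
eef_rot: [3.142, -0.0, 0.037]
wrist_force: [1.4, -2.3, -2.3]
finger_gap: 46.2
finger_force: 6.0
```

```bash
python3 -m creep '[[-0.2,[0,0,-0.05],0],[-0.2,[0,0,-0.06],0],[-0.2,[0,0,-0.06],0]]'
```

```text
clock: 12.85
eef_pos: [578.6, -138.6, 84.9]
eef_rot: [3.142, -0.0, 0.037]
wrist_force: [1.3, -2.4, -2.4]
finger_gap: 46.0
finger_force: 6.0
```

```bash
python3 -m creep '[[-0.2,[0.02,0.03,-0.1],0],[-0.2,[0.02,0.03,-0.2],0],[-0.2,[0.02,0.03,-0.2],0]]'
```

```text
clock: 13.15
eef_pos: [578.8, -138.7, 87.1]
eef_rot: [-3.141, 0.0, 0.037]
wrist_force: [-0.5, 0.4, -2.1]
finger_gap: 45.9
finger_force: 6.0
```

```bash
python3 -m creep '[[-0.2,[0,0.02,-0.15],0],[-0.2,[0,0.02,-0.3],0],[-0.2,[0,0.02,-0.45],0],[-0.2,[0,0.02,-0.45],0]]'
```

```text
clock: 13.55
eef_pos: [578.9, -139.1, 91.7]
eef_rot: [3.142, -0.0, 0.037]
wrist_force: [-0.3, 0.9, -0.4]
finger_gap: 46.3
finger_force: 6.0
```

```bash
python3 -m creep '[[-0.2,[0,0,-0.3],0],[-0.2,[0,0,-0.6],0],[-0.2,[0,0,-0.9],0],[-0.2,[0,0,-1.2],0],[-0.2,[0,0,-1.5],0],[-0.2,[0,0,-2],0],[-0.2,[0,0,-2.5],0]]'
python3 -m creep '[[-0.2,[0,0,-0.5],0],[-0.2,[0,0,-1.5],0],[-0.2,[0,0,-3],0],[-0.2,[0,0,-4.5],0],[-0.2,[0,0,-5],0],[-0.2,[0,0,-5],0],[-0.2,[0,0,-5],0]]' 12
python3 go.py 499 256.5 160
python3 - <<'E'
from h import *
print(manip.read_state()['joints'].round(2))
a=manip.camera('scene')[:,:,::-1]
cv2.imwrite("pics/m3.png",crop(a,230,100,100,100,5))
E
```

```text
clock: 14.25
eef_pos: [578.8, -139.1, 116.9]
eef_rot: [3.142, -0.0, 0.037]
wrist_force: [-0.1, -0.6, -0.0]
finger_gap: 46.4
finger_force: 6.0
clock: 14.95
eef_pos: [578.6, -139.1, 166.1]
eef_rot: [-3.141, 0.0, 0.037]
wrist_force: [0.5, -0.8, -1.4]
finger_gap: 45.9
finger_force: 12.0
shift cm [ -6.5  -39.82   0.62] yaw 0.037 j6 1.237
[-0.3   0.45  1.45 -0.    1.25  1.24]
```

View pics/m3.png

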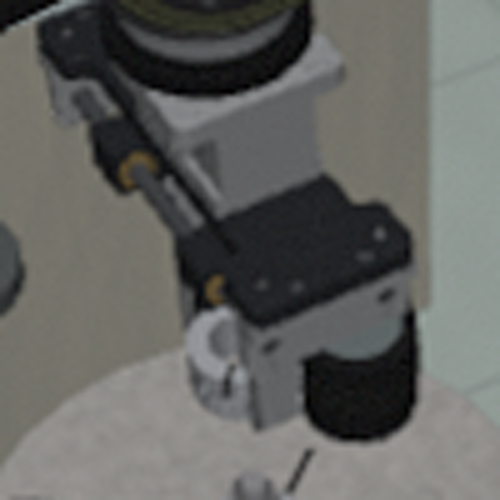

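The nut is held level above the bare spindle, which is in the crop at (255,485). Now to the tray.

```bash
python3 -m creep '[[-0.2,[-0.2,-1.5,0],0],[-0.2,[-0.8,-5,0],0],[-0.2,[-1.4,-9,0],0],[-0.2,[-2.1,-13,0],0],[-0.2,[-2.8,-17,0],0],[-0.2,[-3.4,-21,0],0],[-0.2,[-4.1,-25,0],0],[-0.2,[-4.7,-29,0],0],[-0.2,[-5.4,-33,0],0],[-0.2,[-6,-36.5,0],0],[-0.2,[-6.4,-39,0],0],[-0.2,[-6.5,-39.8,0],0]]'
python3 -m creep '[[-0.2,[0,0,1],0],[-0.2,[0,0,3],0],[-0.2,[0,0,6],0],[-0.2,[0,0,9],0],[-0.2,[0,0,11],0],[-0.2,[0,0,12],0],[-0.2,[0,0,12.5],0],[-0.2,[0,0,12.5],0]]'; python3 go.py 499 256.5 17.5
```

```text
clock: 16.2
eef_pos: [497.7, 258.8, 166.0]
eef_rot: [-3.142, 0.001, 0.04]
wrist_force: [0.2, 0.0, 0.0]
finger_gap: 46.2
finger_force: 12.0
clock: 17.0
eef_pos: [499.3, 255.8, 41.3]
eef_rot: [3.142, 0.0, 0.036]
wrist_force: [-0.4, 0.3, -0.8]
finger_gap: 46.0
finger_force: 12.0
shift cm [-0.03 -0.07  2.38] yaw 0.036 j6 1.943
```

```bash
python3 -m creep '[[-0.2,[0,0,0.8],0],[-0.2,[0,0,1.5],0],[-0.2,[0,0,1.9],0],[-0.2,[0,0,2.1],0],[-0.2,[0,0,2.1],0]]'
python3 -m creep '[[-0.2,[0,0,0.05],0],[-0.2,[0,0,0.1],0],[-0.2,[0,0,0.1],0]]'
```

```text
clock: 17.5
eef_pos: [499.1, 256.2, 20.2]
eef_rot: [3.141, 0.0, 0.037]
wrist_force: [-0.4, -1.0, -0.5]
finger_gap: 46.2
finger_force: 12.0
clock: 17.8
eef_pos: [499.3, 256.3, 19.5]
eef_rot: [-3.142, -0.0, 0.037]
wrist_force: [-0.5, -0.4, -0.7]
finger_gap: 45.8
finger_force: 12.0
```

```bash
python3 -m creep '[[-0.2,[0,0,0.05],0],[-0.2,[0,0,0.1],0],[-0.2,[0,0,0.1],0]]' 3
```

```text
clock: 18.1
eef_pos: [499.2, 256.3, 18.4]
eef_rot: [-3.142, -0.0, 0.037]
wrist_force: [-0.3, -0.7, -0.5]
finger_gap: 46.4
finger_force: 3.0
```

Nearly on the floor; release gently, then retreat.

```bash
python3 -m creep '[[0.05,[0,0,0],0],[0.1,[0,0,0],0],[0.2,[0,0,0],0],[0.35,[0,0,0],0],[0.5,[0,0,0],0],[0.5,[0,0,0],0],[0.5,[0,0,0],0]]'
python3 -m creep '[[0.5,[0,0,-0.5],0],[0.5,[0,0,-2],0],[0.5,[0,0,-5],0],[0.5,[0,0,-9],0],[0.5,[0,0,-13],0],[0.5,[0,0,-17],0],[0.5,[-5,0,-18],0],[0.5,[-10,0,-18],0],[0.5,[-15,0,-18],0],[0.5,[-15,0,-18],0],[0.5,[-15,0,-18],0]]'
python3 - <<'E'
from h import *
a=manip.camera('scene')[:,:,::-1]
cv2.imwrite("pics/m4.png",crop(a,200,130,280,280,2))
E
```

```text
clock: 18.8
eef_pos: [499.2, 256.2, 18.4]
eef_rot: [-3.142, -0.0, 0.037]
wrist_force: [-0.1, 0.3, 0.4]
finger_gap: 70.4
finger_force: 0.0
clock: 19.9
eef_pos: [349.2, 251.0, 200.0]
eef_rot: [-3.14, -0.002, 0.038]
wrist_force: [-0.1, -0.1, -0.5]
finger_gap: 70.6
finger_force: 0.0
```

View pics/m4.png

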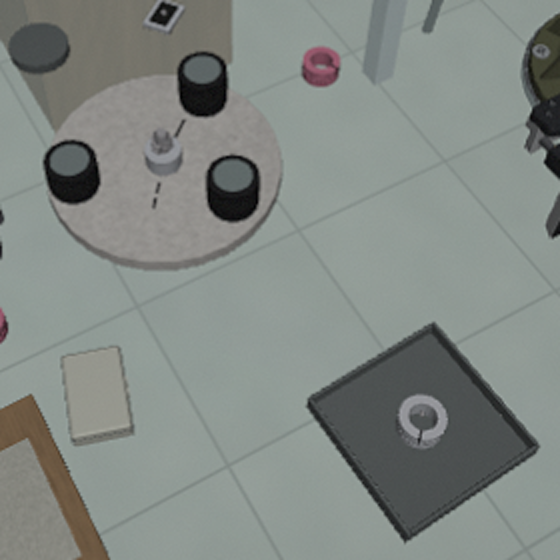

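The nut lies flat, line up, in the middle of the tray (crop (423,420)). The lenses and the other visible things have not moved, and the arm is clear.

```bash
python3 -c "
from cell import manip
print(manip.sign_off())"
```

```text
the job is handed in; nothing more can be done
None
```

The nut came off its thread without being forced and now lies flat, engraved face up, in the middle of the tray; the job was handed in at about 20 s, and sign-off returned no verdict.

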